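# Index the footstool and proof-tug its new leg

## Task

Turn the turntable until the footstool's one square leg stands at the steel index block and the table has clicked into its notch there. Then pull that leg straight up with about 15 N for about a second to check that its spring ring holds it, without yanking it out, and let it go back fully home with the table still in the notch. Leave the other things on the bench where they are.

Things in the scene. Friction and masses are not known exactly. Their poses are not given: they have to be found in the camera images.
- turntable (a joint): turn angle (rad) of the turntable, larger = anticlockwise seen from above; 0 = the square leg stands at the index block. It starts at 0.9 to 2.4, no end stop is near. Any leg may be pushed or held to turn it. It has a notch every 60 deg: within about 0.08 rad of one it is drawn in and held (about 0.3 N m to get in or out); elsewhere light friction (0.06 N m) keeps it where it is left
- turntable_axis (a point): on the axis of the turntable (plywood disc, 290 mm dia, with an upturned round footstool, seat 250 mm dia, clamped on it), at the seat's upward face, 96 mm above the bench. Its axes are the fixed base's: -x points to the index block, a grey block 44 mm wide, 78 mm tall, 178 to 208 mm from the axis, whose sprung roller drops between pairs of steel pins on the disc's rim
- station (a point): fixed point 95 mm from the turntable axis towards the index block, 257 mm above the bench: where the end of the square leg is when the table is in the right notch
- square_leg_end (a point): centre of the free (upper) end of the square leg: a wooden leg of square section 26 x 26 mm, 160 mm long, standing straight up out of the seat, its axis 95 mm from the turntable axis. Its x axis is radial, z up. The round legs stand 120 deg either side
- square_leg (a joint): how far (m) the square leg has been drawn up out of its socket: 0 = fully home. A spring ring in the socket holds it: it begins to rise at about 4 N and then gives 1 mm for each further 1.2 N (10 N at 5 mm, 15 N at 9 mm, 20 N at 13 mm); it springs back home when let go
- round_leg_a_end (a point): centre of the upper end, 256 mm above the bench, of a round turned leg (26 mm diameter at this end, 30 mm at 80 mm below it, 38 mm near the seat), 95 mm from the turntable axis, glued firmly into the seat; 120 deg anticlockwise, seen from above, of the square leg
- round_leg_b_end (a point): the same for the other round leg, 120 deg clockwise of the square leg
- glue_bottle: bystander, leave alone: white plastic glue bottle, 60 dia x 160 tall mm; origin at the centre of its underside
- wax_tin: bystander, leave alone: low round metal tin, 80 dia x 45 tall mm; origin at the centre of its underside
- offcut_a: bystander, leave alone: flat wood offcut 90 x 45 x 22 mm; origin at the centre of its underside
- offcut_b: bystander, leave alone: wood offcut 60 x 60 x 30 mm; origin at the centre of its underside
- sanding_block: bystander, leave alone: cork sanding block 110 x 65 x 30 mm; origin at the centre of its underside
- mallet: bystander, leave alone: wooden mallet lying down, head 65 x 120 x 70 mm centred 100 mm along +x from the origin, handle 26 mm diameter reaching 170 mm to -x, its axis 35 mm up; origin on the bench
- screwdriver: bystander, leave alone: screwdriver about 200 mm long, lying along its x axis

How it is judged:
By the outcome, as a careful person would: the job done as asked, in the order asked, and still so for the second after the job is handed in, with the robot touching nothing.
It also fails if it takes over 61 s, if anything falls off the work surface, if the arm or the gripper's body presses on something with over 40 N, if the wrist force passes 120 N, or if a joint passes its speed limit or range.

## Robot

A 6-joint arm with a two-finger parallel gripper is mounted at the origin on the work surface. World frame = base frame: x ahead of the robot, y to its left, z up, the work surface at z = 0. Lengths are in mm, angles in degrees, forces in N, time in s.
With the tool pointing down it reaches from about 350 to 850 mm from the base axis. Payload 8.1 kg.
Tool frame: the origin (TCP) lies midway between the tips of the shut fingers; the grasp point (between the pads) lies 19 mm behind it (r.pinch_z is the distance from the TCP to the grasp point, in mm); z points along the fingers, y is the line along which they close (so a half turn about z gives the same grasp; the last joint's range is limited). The gripper opens to 85 mm and grips with 20 to 120 N. Pads are 22 mm wide; open, the fingers measure 114 mm over their backs; the gripper's body (76 mm by 85 mm) begins 54 mm behind the grasp point. The pads swing forward as they close: fully open they stand 13 mm farther back than shut.
Start: joints at [-68.434, 7.471, 85.268, -0, 87.261, -4.893], TCP at [267.356, -537.146, 231.292] pointing down, gripper open.
Joint ranges: [-169.43, 169.43], [-51.17, 129.36], [1.28, 143.12], [-76.62, 256.62], [0, 156.53], [-152.29, 152.29]. Speed limits (degrees/s): [136.94, 136.94, 159.86, 180, 180, 180].

## Interface

Orientations are given as [roll, pitch, yaw] about the fixed x, y, z axes, in that order (R = Rz(yaw) Ry(pitch) Rx(roll)).
In Python, from bench import sensors, optics, job, r gives the robot as it stands.
- The arm moves only by the tool play_rows, never from a script. Its argument "motion" is a list that holds one entry, the list of rows, each a list of 6 numbers: the shift along the tool's x, y, z in cm, then the turn, a rotation vector about the tool's x, y, z in degrees. In form: [[[x, y, z, ax, ay, az], ...]]. A call has 1 to 5 rows; each row is the pose to reach, as a shift and turn from the pose commanded when the call began, along the tool's axes at that moment; what a row does not reach only later rows make up. A row lasts 1/10 s, in which the tool goes at most 50 mm and 8.59 degrees, less where a joint would pass 70% of its speed; a pose out of reach is approached as far as the arm can. A call with a gripper value outside its range is refused whole. "jaw" is the opening, from 0 (shut) to 1 (fully open), set as the call begins (left out, the last holds). The fingers move at their own pace and stop on an object; "squeeze" is the grip in N (left out, the last holds). Time passes only in rows, so rows that repeat a pose let the fingers close. It gives the time, the measured TCP pose, the force, the opening and the grip force at its end, in the units of the state.
- sensors.sense(): the state, without advancing time (a new reading comes with each control period).
- optics.snapshot(name): name is "scene" or "top" or "wrist"; returns a dict with "pixels" (384x512x3 uint8, red, green, blue), "mtx" (3x3 intrinsics, pixels), "R" (3x3) and "t" (3): a world point X has camera coordinates R X + t; the wrist camera has in their place "T_tool_cam" (4x4, takes a point from camera to tool coordinates, whose origin is the TCP and whose axes are the flange's). Camera axes: x right, y down, z forward; pixel columns grow to the right and rows downward; lengths in mm; the calibration is good to about 2 mm. A picture is of the moment at which its call begins: read the wrist's pose just before it. There is no depth.
- job.hand_in(): hands the job in; it is judged then, once.
The state is a dict: "time": time; "joint_pos": joint angles; "qd": joint speeds; "joint_efforts": joint torques, N m; "tool_pos": TCP position; "tcp_rot": TCP orientation; "ft_force": force on the tool from outside, world axes, zero at the start; "wrist_torque": the same for the moment, N m; "finger_gap": finger opening in mm; "grip_force": force on a finger pad.
Only numpy, scipy, OpenCV 4.12 (cv2) and the standard library are available. Lean on these libraries where they do the work, as an engineer would, in place of code of your own. Each camera call takes 0.05 s, during which the arm holds its last target. There are 200 camera calls.

## Working session

There is one attempt and no reset: what is moved stays moved. The work goes in short steps, Python scripts to look and compute and a tool call to move; the robot and the scene stay as the last step left them, time stands still between calls to the robot, and variables do not carry over. Pictures are saved under pics/ and viewed, at most 10 in all, crops included, and the job is handed in when it is done.

Besides the shell and the picture viewer there is one more tool, called after ">>>" as name([rows], argument=value, ...), one row to a line, values as JSON. play_rows: Moves the arm, as the interface text tells. Its arguments: {"type":"object","properties":{"motion":{"type":"array","items":{"type":"array","items":{"type":"array","items":{"type":"number"}}}},"jaw":{"type":"number"},"squeeze":{"type":"number"}},"required":["motion"]}

```bash
ls; mkdir -p pics; python3 - <<'E'
from bench import sensors, optics, job, r
import cv2,numpy as np,pickle
s=sensors.sense();print(s)
d={}
for n in("scene","top"):
    d[n]=optics.snapshot(n); cv2.imwrite(f"pics/{n}0.png",d[n]["pixels"][:,:,::-1]); print(n,d[n]["mtx"].tolist(),np.round(d[n]["R"],4).tolist(),d[n]["t"])
pickle.dump(d,open("d0.pkl","wb"))
E
```

```text
pics
{'time': 0.0, 'joint_pos': array([-6.84343968e+01,  7.51703699e+00,  8.53310719e+01, -1.50903391e-03,
        8.72621069e+01, -4.89191440e+00]), 'qd': array([-0.01929333,  0.07081118,  0.09608588, -0.03374244, -0.17223709,
        0.07502792]), 'joint_efforts': array([-2.65767732e-03, -5.69401753e+01, -5.00562394e+01, -5.55778570e-04,
        1.47887907e-02, -1.91029017e-05]), 'tool_pos': array([ 267.13220443, -536.61564317,  230.20715632]), 'tcp_rot': array([-1.79890057e+02, -7.89711099e-03,  2.64575836e+01]), 'ft_force': array([0.50173806, 0.45454658, 0.43482603]), 'wrist_torque': array([-0.02568261,  0.00352886, -0.02717319]), 'grip_force': 0.0, 'finger_gap': 85.81080663924693}
scene [[388.7531912322355, 0.0, 256.18348954429104], [0.0, 388.7531912322355, 192.91056890603147], [0.0, 0.0, 1.0]] [[0.5153, 0.8567, 0.0241], [0.5159, -0.2876, -0.8069], [-0.6843, 0.4283, -0.5902]] [-292.09317423 -167.24878179 1750.65268248]
top [[445.6601526503365, 0.0, 251.60194420230349], [0.0, 445.6601526503365, 193.45098757817146], [0.0, 0.0, 1.0]] [[0.0015, -1.0, -0.0012], [-0.996, -0.0013, -0.0888], [0.0888, 0.0013, -0.996]] [  27.80052376  567.40772156 1709.16006158]
```

View pics/scene0.png

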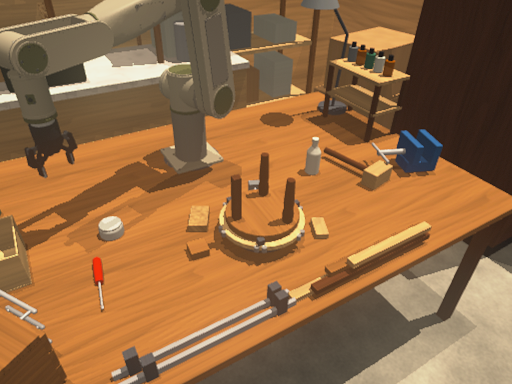

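View pics/top0.png

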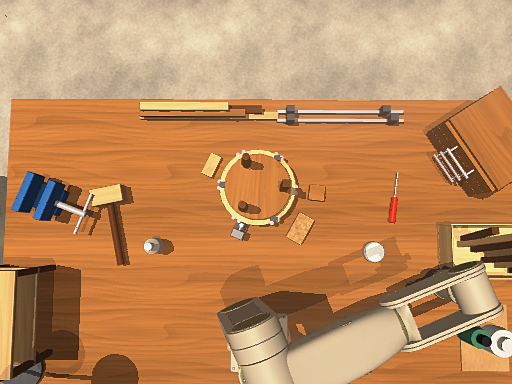

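The scene view shows the turntable with three dark legs, with their tops near (237,178), (264,155) and (290,181). In the top view the disc centre is near (259,187), the index block near (240,230), and the legs near (246,158), (285,185) and (243,206). I'll zoom in on the top view to tell which leg is square.

```bash
python3 - <<'E'
import cv2,numpy as np,pickle
d=pickle.load(open("d0.pkl","rb"))
a=d["top"]["pixels"][140:250,205:315,::-1]; b=d["scene"]["pixels"][145:255,210:320,::-1]
f=lambda i:cv2.resize(i,(400,400),interpolation=cv2.INTER_CUBIC)
cv2.imwrite("pics/c0.png",np.clip(np.hstack([f(a),f(b)])*1.5,0,255).astype(np.uint8))
E
```

```text
(no output)
```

View pics/c0.png

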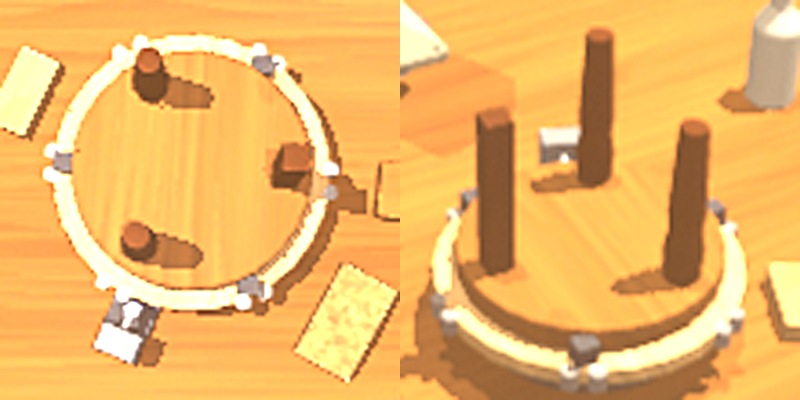

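The left crop (top view) shows the square leg at the right, about (298,152), with round tops at (150,58) and (142,236) and the index block at (125,332). Next I'll cast rays from these pixels.

```bash
cat > h.py <<'E'
import numpy as np,cv2
def ray(s,u,v):
    d=np.linalg.inv(s["mtx"])@[u,v,1.]; R=np.array(s["R"]);t=np.array(s["t"])
    return -R.T@t, R.T@d
def plane(s,u,v,z):
    o,d=ray(s,u,v); return o+d*(z-o[2])/d[2]
def tri(s1,p1,s2,p2):
    o1,d1=ray(s1,*p1);o2,d2=ray(s2,*p2)
    k=np.linalg.lstsq(np.c_[d1,-d2],o2-o1,rcond=None)[0]
    a,b=o1+d1*k[0],o2+d2*k[1]; return (a+b)/2,np.linalg.norm(a-b)
def circ(P):
    A=np.c_[2*P[:,:2],np.ones(len(P))];s=np.linalg.lstsq(A,(P[:,:2]**2).sum(1),rcond=None)[0]
    return s[:2],np.sqrt(s[2]+s[:2]@s[:2])
E
python3 - <<'E'
from h import *
import pickle
d=pickle.load(open("d0.pkl","rb"));T,S=d["top"],d["scene"]
tp=[(287,181.8),(246.2,156.5),(244,204.9)];sp=[(236.4,177.5),(290.6,180.2),(265,154.6)]
P=[plane(T,*p,z) for p,z in zip(tp,(257,256,256))]; Q=[plane(S,*p,z) for p,z in zip(sp,(257,256,256))]
print(np.round(P),np.round(Q)); print([tri(T,a,S,b) for a,b in zip(tp,sp)])
for W in(P,Q): print(circ(np.array(W)))
# rim: bright yellow ring
h=cv2.cvtColor(T["pixels"],cv2.COLOR_RGB2HSV)
m=cv2.inRange(h,(18,60,150),(35,255,255));m[:, :205]=0;m[:,315:]=0;m[:140]=0;m[250:]=0
c=max(cv2.findContours(m,cv2.RETR_EXTERNAL,cv2.CHAIN_APPROX_NONE)[0],key=lambda c:np.ptp(c[:,0,0]))
e=cv2.fitEllipse(c);print(e,len(c))
b=plane(T,239.4,230.8,78);print("block",b)
for z in(30,50):print(plane(T,*e[0],z))
C=circ((np.array(P)+Q)/2)[0]
f=lambda v:np.degrees(np.arctan2(v[1],v[0]))
print(C,"blockdir",f(b[:2]-C),"legs",[f((p+q)[:2]/2-C) for p,q in zip(P,Q)])
E
```

```text
[[586. -91. 257.]
 [673.  47. 256.]
 [508.  54. 256.]] [[588. -89. 257.]
 [677.  46. 256.]
 [514.  58. 256.]]
[(array([587.06317743, -89.92981117, 257.05857453]), np.float64(2.8914787023767654)), (array([673.70135666,  47.53729702, 253.48436254]), np.float64(1.6334706051965069)), (array([510.0138168 ,  56.77323798, 254.31648069]), np.float64(6.887611343479717))]
(array([588.46049061,   3.56283959]), np.float64(94.78678378292375))
(array([591.95899289,   5.46216437]), np.float64(94.1943715957435))
((248.925537109375, 199.40158081054688), (41.43553924560547, 58.64763641357422), 122.61810302734375) 132
block [422.17254062  74.02028838  78.        ]
[543.77255158  38.93109949  30.        ]
[542.25834685  38.78480307  50.        ]
[590.21278271   4.5079288 ] blockdir 157.52683473297128 legs [np.float64(-91.92357565398807), np.float64(26.327313857117318), np.float64(146.93936005800416)]
```

```bash
cat >> h.py <<'E'
def rel(s,p,yaw):
    "shift (cm) and turn about tool z from measured pose to tool-down pose p,yaw"
    y=np.radians(s["tcp_rot"][2]);d=np.array(p)-s["tool_pos"]
    return np.round([(d[0]*np.cos(y)+d[1]*np.sin(y))/10,(d[0]*np.sin(y)-d[1]*np.cos(y))/10,-d[2]/10,(s["tcp_rot"][2]-yaw+180)%360-180],2)
E
python3 - <<'E'
from h import *
from bench import sensors,optics
print(rel(sensors.sense(),(588,-90,335),88))
w=optics.snapshot("wrist");print(np.round(w["T_tool_cam"],3))
E
```

```text
[ 48.63 -25.69 -10.47 -61.54]
[[-1.00000e-03 -9.45000e-01 -3.27000e-01  8.48600e+01]
 [ 1.00000e+00 -1.00000e-03 -1.00000e-03  2.30000e-02]
 [ 0.00000e+00 -3.27000e-01  9.45000e-01 -1.43179e+02]
 [ 0.00000e+00  0.00000e+00  0.00000e+00  1.00000e+00]]
```

>>> play_rows([
  [[0,0,-8,0,0,0],[12,-6,-10.5,0,0,-8],[48.6,-25.7,-10.5,0,0,-61.5],[48.6,-25.7,-10.5,0,0,-61.5],[48.6,-25.7,-10.5,0,0,-61.5]],
])

```text
time: 0.65
tool_pos: [382.8, -376.9, 311.0]
tcp_rot: [180.0, -0.0, 60.6]
ft_force: [1.5, -1.0, -0.2]
finger_gap: 85.2
grip_force: 0.0
```

>>> play_rows([
  [[0,0,0,0,0,0],[0,0,0,0,0,0],[0,0,0,0,0,0]],
])

```text
time: 0.95
tool_pos: [381.6, -379.0, 310.6]
tcp_rot: [-180.0, 0.0, 60.1]
ft_force: [0.4, 0.4, -0.3]
finger_gap: 85.0
grip_force: 0.0
```

```bash
python3 - <<'E'
from h import *
from bench import sensors,optics
s=sensors.sense();print(s["tool_pos"],s["tcp_rot"],rel(s,(588,-90,335),88))
E
```

```text
[ 381.63092309 -379.01235955  310.57708917] [-1.79960891e+02  1.75105182e-02  6.01469741e+01] [ 35.34   3.51  -2.44 -27.85]
```

>>> play_rows([
  [[35.3,3.5,-2.4,0,0,-27.9],[35.3,3.5,-2.4,0,0,-27.9],[35.3,3.5,-2.4,0,0,-27.9],[35.3,3.5,-2.4,0,0,-27.9],[35.3,3.5,-2.4,0,0,-27.9]],
])

```text
time: 1.45
tool_pos: [527.1, -175.4, 327.6]
tcp_rot: [-180.0, 0.0, 88.0]
ft_force: [0.7, -0.7, 1.1]
finger_gap: 85.5
grip_force: 0.0
```

>>> play_rows([
  [[0,0,0,0,0,0],[0,0,0,0,0,0]],
])

```text
time: 1.65
tool_pos: [526.8, -175.6, 327.2]
tcp_rot: [-179.9, 0.0, 88.1]
ft_force: [0.1, 0.0, 0.2]
finger_gap: 85.7
grip_force: 0.0
```

```bash
python3 - <<'E'
from h import *
from bench import sensors,optics
s=sensors.sense();print(s["tool_pos"],s["tcp_rot"],rel(s,(588,-90,335),88))
E
```

```text
[ 526.81722275 -175.64614913  327.23156118] [-1.79931683e+02  7.95490951e-03  8.81263242e+01] [ 8.76  5.83 -0.78  0.13]
```

>>> play_rows([
  [[8.8,5.8,-0.8,0,0,0],[8.8,5.8,-0.8,0,0,0],[8.8,5.8,-0.8,0,0,0],[8.8,5.8,-0.8,0,0,0],[8.8,5.8,-0.8,0,0,0]],
])

```text
time: 2.15
tool_pos: [586.8, -91.4, 335.4]
tcp_rot: [-179.9, 0.0, 88.0]
ft_force: [-0.1, -0.0, -0.0]
finger_gap: 85.4
grip_force: 0.0
```

```bash
cat >> h.py <<'E'
def wsnap():
    from bench import sensors,optics
    from scipy.spatial.transform import Rotation as Ro
    s=sensors.sense();w=dict(optics.snapshot("wrist"));T=np.array(w["T_tool_cam"])
    Rt=Ro.from_euler("xyz",s["tcp_rot"],degrees=True).as_matrix()
    Rc=Rt@T[:3,:3];c=s["tool_pos"]+Rt@T[:3,3]
    w["R"]=Rc.T;w["t"]=-Rc.T@c
    return s,w
E
python3 - <<'E'
from h import *
import pickle
s,w=wsnap();print(s["tool_pos"],s["tcp_rot"]);pickle.dump(w,open("w1.pkl","wb"))
cv2.imwrite("pics/w1.png",w["pixels"][:,:,::-1])
for X in [(587,-90,257),(590,4.5,96)]:
    q=w["mtx"]@(w["R"]@X+w["t"]);print(q[:2]/q[2])
E
```

```text
[586.84392727 -91.37296344 335.38247917] [-1.79940274e+02  3.65427548e-02  8.79928252e+01]
[252.3733306  199.13513594]
[252.16056476  76.75808316]
```

View pics/w1.png

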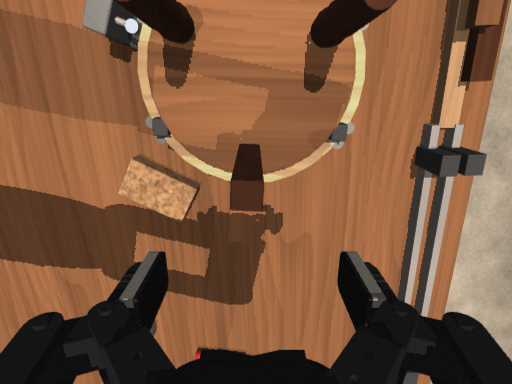

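The wrist view shows the square leg's top at about (231–264, 181–210), centre (247,195), with its sides parallel to the image axes. The index block is at top left, near (112,22), and the ring centre is near column 252.

```bash
python3 - <<'E'
from h import *
import pickle
from bench import sensors
w=pickle.load(open("w1.pkl","rb"));s=sensors.sense()
L=plane(w,247.5,195.5,257);print(L)
for p in [(231,181),(264,181),(231,210),(264,210)]:print(plane(w,*p,257))
C=np.array([590,4.5]);print(np.degrees(np.arctan2(*(L[:2]-C)[::-1])),np.linalg.norm(L[:2]-C))
print(rel(s,(L[0],L[1],206),88))
E
```

```text
[583.30267834 -86.83015354 257.        ]
[571.11616369 -74.5270392  257.        ]
[596.47234706 -75.43739918 257.        ]
[569.68243245 -98.61269103 257.        ]
[595.90349849 -99.55153743 257.        ]
-94.19404368296891 91.57538458923185
[ 0.45 -0.36 12.95 -0.03]
```

>>> play_rows([
  [[0.35,-0.25,4.5,0,0,0],[0.35,-0.25,9,0,0,0],[0.35,-0.25,12.9,0,0,0],[0.35,-0.25,12.9,0,0,0]],
])

```text
time: 2.6
tool_pos: [580.4, -86.4, 199.7]
tcp_rot: [-179.3, -0.1, 88.0]
ft_force: [-1.4, 1.0, -0.4]
finger_gap: 85.5
grip_force: 0.0
```

>>> play_rows([
  [[0,0,0,0,0,0],[0,0,0,0,0,0],[0,0,0,0,0,0],[0,0,0,0,0,0],[0,0,0,0,0,0]],
], jaw=0.4, squeeze=20)

```text
time: 3.1
tool_pos: [585.8, -85.7, 208.2]
tcp_rot: [179.9, 0.0, 88.1]
ft_force: [-0.3, -0.1, -0.1]
finger_gap: 34.2
grip_force: 0.0
```

```bash
python3 - <<'E'
from h import *
import pickle
s,w=wsnap();print(s["tool_pos"],s["tcp_rot"],s["ft_force"],s["finger_gap"])
cv2.imwrite("pics/w2.png",w["pixels"][:,:,::-1])
E
```

```text
[585.83509432 -85.65205338 208.19685401] [1.79884694e+02 2.21832351e-02 8.81484481e+01] [-0.25654034 -0.11370826 -0.1079484 ] 34.197096980074775
```

View pics/w2.png

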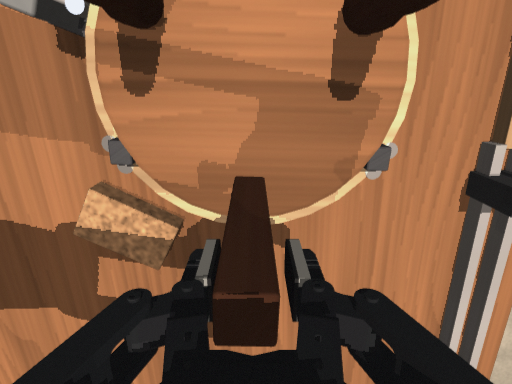

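The square leg sits between the fingers: its end spans columns 214–278 and the finger faces are near 216 and 290. Now I'll turn the table clockwise along the arc.

>>> play_rows([
  [[0.02,-0.65,0,0,0,4],[0.09,-1.29,0,0,0,8],[0.2,-1.93,0,0,0,12],[0.36,-2.56,0,0,0,16],[0.56,-3.18,0,0,0,20]],
])

```text
time: 3.65
tool_pos: [553.7, -78.9, 207.2]
tcp_rot: [179.9, -0.0, 68.0]
ft_force: [0.8, -0.3, 0.8]
finger_gap: 34.3
grip_force: 0.7
```

>>> play_rows([
  [[0.02,-0.65,0,0,0,4],[0.09,-1.29,0,0,0,8],[0.2,-1.93,0,0,0,12],[0.36,-2.56,0,0,0,16],[0.56,-3.18,0,0,0,20]],
])

```text
time: 4.15
tool_pos: [526.3, -61.8, 207.2]
tcp_rot: [179.9, -0.0, 48.0]
ft_force: [2.4, -0.2, 0.2]
finger_gap: 33.8
grip_force: 0.7
```

>>> play_rows([
  [[0,0,0,0,0,0]],
])

```text
time: 4.25
tool_pos: [525.9, -61.4, 207.1]
tcp_rot: [180.0, -0.0, 48.1]
ft_force: [0.6, -0.5, -0.6]
finger_gap: 34.0
grip_force: 0.0
```

```bash
python3 - <<'E'
from h import *
s,w=wsnap();print(s["tool_pos"],s["tcp_rot"],s["ft_force"],s["wrist_torque"],s["finger_gap"])
cv2.imwrite("pics/w3.png",w["pixels"][:,:,::-1])
E
```

```text
[525.94570862 -61.44425017 207.09918325] [ 1.79988748e+02 -1.22662768e-02  4.81101153e+01] [ 0.61168923 -0.48369936 -0.57875846] [ 0.03454773 -0.01977323  0.00273322] 33.99635540292863
```

View pics/w3.png

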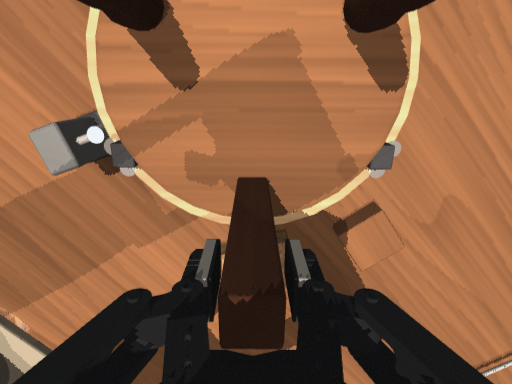

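The leg is moving with the fingers: its base is at (253,180) and its end spans columns 219–284. The index block is coming up at left, near (70,140). I'll continue.

>>> play_rows([
  [[0.02,-0.65,0,0,0,4],[0.09,-1.29,0,0,0,8],[0.2,-1.93,0,0,0,12],[0.36,-2.56,0,0,0,16],[0.56,-3.18,0,0,0,20]],
])

```text
time: 4.8
tool_pos: [506.9, -37.4, 207.0]
tcp_rot: [179.9, -0.0, 28.1]
ft_force: [2.6, -2.6, -0.3]
finger_gap: 34.5
grip_force: 1.5
```

>>> play_rows([
  [[0.02,-0.65,0,0,0,4],[0.09,-1.29,0,0,0,8],[0.2,-1.93,0,0,0,12],[0.36,-2.56,0,0,0,16],[0.56,-3.18,0,0,0,20]],
])

```text
time: 5.3
tool_pos: [496.3, -6.1, 207.0]
tcp_rot: [180.0, 0.0, 8.1]
ft_force: [-0.2, -2.3, 0.1]
finger_gap: 34.4
grip_force: 0.7
```

>>> play_rows([
  [[0.02,-0.65,0,0,0,4],[0.09,-1.29,0,0,0,8],[0.13,-1.61,0,0,0,10],[0.2,-1.93,0,0,0,12],[0.2,-1.93,0,0,0,12]],
])

```text
time: 5.8
tool_pos: [495.6, 13.7, 206.9]
tcp_rot: [-180.0, -0.0, -3.8]
ft_force: [-0.3, 0.4, 0.5]
finger_gap: 34.2
grip_force: 0.0
```

```bash
python3 - <<'E'
from h import *
from bench import optics
s,w=wsnap();print(s["tool_pos"],s["tcp_rot"],s["ft_force"],s["wrist_torque"],s["finger_gap"])
cv2.imwrite("pics/w4.png",w["pixels"][:,:,::-1])
E
```

```text
[495.61550955  13.74201973 206.89788887] [-1.79997424e+02 -2.24272735e-03 -3.76109964e+00] [-0.27825838  0.37656285  0.46952179] [-0.01546841  0.0590648   0.02628401] 34.176520984470656
```

View pics/w4.png

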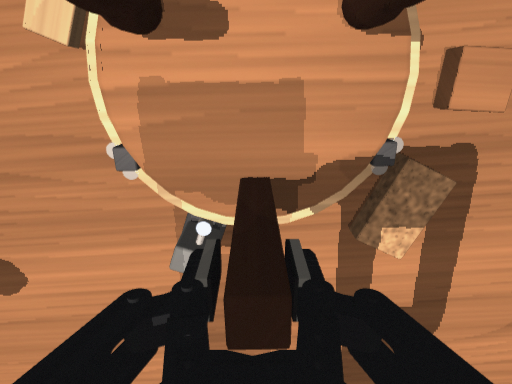

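The leg has followed through 92°, and the roller is at (204,229), just left of the leg's foot. About 18° remains, so I'll go slower.

>>> play_rows([
  [[0.02,-0.65,0,0,0,4],[0.09,-1.29,0,0,0,8],[0.2,-1.93,0,0,0,12],[0.32,-2.41,0,0,0,15],[0.45,-2.87,0,0,0,18]],
])

```text
time: 6.35
tool_pos: [501.8, 40.7, 206.9]
tcp_rot: [179.9, -0.0, -21.9]
ft_force: [-1.9, -3.3, 1.0]
finger_gap: 34.5
grip_force: 1.8
```

>>> play_rows([
  [[0,0,0,0,0,0],[0,0,0,0,0,0],[0,0,0,0,0,0],[0,0,0,0,0,0],[0,0,0,0,0,0]],
])

```text
time: 6.85
tool_pos: [501.8, 41.8, 206.9]
tcp_rot: [-180.0, -0.0, -21.8]
ft_force: [0.7, -0.8, -0.8]
finger_gap: 34.1
grip_force: 0.0
```

```bash
python3 - <<'E'
from h import *
from bench import optics
s,w=wsnap();print(s["tool_pos"],s["tcp_rot"],s["ft_force"],s["wrist_torque"],s["finger_gap"],s["grip_force"])
cv2.imwrite("pics/w5.png",w["pixels"][:,:,::-1])
E
```

```text
[501.78270074  41.8452208  206.85952418] [-1.79995598e+02 -8.16686768e-04 -2.18253807e+01] [ 0.69560007 -0.84537381 -0.83229953] [ 0.01074386  0.01604075 -0.02532528] 34.08909953142183 0.0
```

View pics/w5.png

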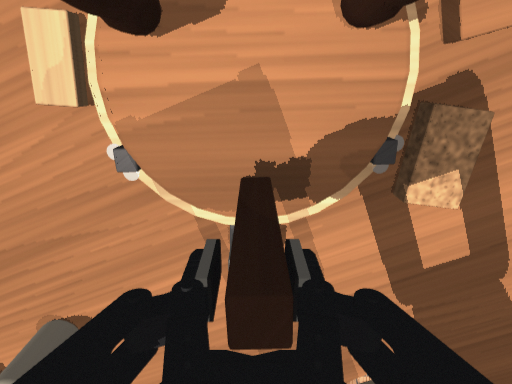

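The leg's base is at (258,180) and its end spans columns 226–293, so it is still resting on the trailing finger. I'll nudge it on in small steps and watch for it to jump away from that finger as it enters the notch.

```bash
cat >> h.py <<'E'
def legcols(img):
    g=img.max(2)  # leg face nearly black-brown; use leg rows 192-200
    out=[]
    for r0 in (190,200,240,280,325,335):
        m=(g[r0]<60)&(g[r0]>5); xs=np.where(m)[0]; xs=xs[(xs>200)&(xs<310)]
        out.append((r0,int(xs.min()),int(xs.max())) if len(xs) else None)
    return out
E
python3 - <<'E'
from h import *
for n in (2,3,4,5):
    i=cv2.imread(f"pics/w{n}.png"); print(n,legcols(i)); print(i.max(2)[200,225:295:3])
E
```

```text
2 [(190, 233, 264), (200, 231, 266), (240, 216, 289), (280, 208, 309), (325, 201, 309), (335, 201, 309)]
[144 144  39  44  44  47  48  50  51  49  49  49  48  48  95 146 146 147
 146 147 146 147 146 147]
3 [(190, 236, 269), (200, 235, 270), (240, 216, 289), (280, 207, 309), (325, 201, 309), (335, 201, 309)]
[177 177 177  68  45  48  48  47  49  49  48  47  47  47  50  37  65  65
  64 150 151 150 150 150]
4 [(190, 239, 271), (200, 238, 273), (240, 204, 289), (280, 207, 309), (325, 201, 309), (335, 201, 309)]
[153 152 152 152  71  33  36  38  38  40  38  38  37  38  37  37  36  67
  68  68  67  68  67  69]
5 [(190, 240, 272), (200, 238, 274), (240, 216, 289), (280, 207, 309), (325, 201, 309), (335, 201, 309)]
[157 158 157 157 144  30  34  35  37  36  36  35  37  35  36  36  38 136
 103 105 161 105 163 162]
```

>>> play_rows([
  [[0,-0.24,0,0,0,1.5],[0,-0.24,0,0,0,1.5],[0,-0.24,0,0,0,1.5],[0,-0.24,0,0,0,1.5],[0,-0.24,0,0,0,1.5]],
])

```text
time: 7.4
tool_pos: [502.7, 44.1, 206.8]
tcp_rot: [-180.0, 0.0, -23.3]
ft_force: [-0.5, -0.4, 0.2]
finger_gap: 34.0
grip_force: 0.0
```

```bash
python3 - <<'E'
from h import *
s,w=wsnap();print(s["tool_pos"],s["tcp_rot"],s["ft_force"],s["grip_force"])
cv2.imwrite("pics/w6.png",w["pixels"][:,:,::-1]);print(legcols(w["pixels"]))
E
```

```text
[502.68736617  44.12995864 206.84947792] [-1.79996892e+02  4.44286581e-04 -2.33381644e+01] [-0.53990417 -0.40400946  0.20546826] 0.0
[(190, 240, 272), (200, 239, 274), (240, 216, 289), (280, 207, 309), (325, 201, 309), (335, 201, 309)]
```

```bash
python3 - <<'E'
from h import *
import pickle
from bench import optics
from scipy.spatial.transform import Rotation as Ro
w=pickle.load(open("w1.pkl","rb"));T=np.array(w["T_tool_cam"])
def cam(p,e):
    Rt=Ro.from_euler("xyz",e,degrees=True).as_matrix();Rc=Rt@T[:3,:3];c=np.array(p)+Rt@T[:3,3]
    return dict(mtx=w["mtx"],R=Rc.T,t=-Rc.T@c)
P=[(w,1,(131,26),(586.84,-91.37,335.38),(-179.94,.04,87.99)),(0,3,(95,134),(525.95,-61.44,207.1),(179.99,-.01,48.11)),(0,4,(204,229),(495.62,13.74,206.9),(-180,0,-3.76))]
rays=[]
for _,n,p,pos,e in P:
    i=cv2.imread(f"pics/w{n}.png").astype(int);x,y=p
    m=(i[max(0,y-15):y+15,x-15:x+15].min(2)>190).astype(np.uint8);mm=cv2.moments(m,True)
    c=(x-15+mm["m10"]/mm["m00"],max(0,y-15)+mm["m01"]/mm["m00"]);print(n,c,mm["m00"]);rays.append(ray(cam(pos,e),*c))
A=b=0
for o,d in rays:
    d=d/np.linalg.norm(d);M=np.eye(3)-np.outer(d,d);A=A+M;b=b+M@o
X=np.linalg.solve(A,b);print(X)
for o,d in rays:
    d=d/np.linalg.norm(d);print(np.linalg.norm((np.eye(3)-np.outer(d,d))@(X-o)))
C=np.array([588.6,7.4]);v=X[:2]-C;print(np.hypot(*v),np.degrees(np.arctan2(v[1],v[0])))
E
```

```text
1 (130.78231292517006, 25.367346938775512) 147.0
3 (93.82926829268293, 134.869918699187) 246.0
4 (202.46842105263158, 229.74736842105264) 190.0
[446.98048678  67.663178    73.22600411]
0.18876580978282256
0.3803908906003709
0.4134918204941099
153.9082101367265 156.94885139508943
```

>>> play_rows([
  [[0,-0.24,0,0,0,1.5],[0,-0.24,0,0,0,1.5],[0,-0.24,0,0,0,1.5],[0,-0.24,0,0,0,1.5],[0,-0.24,0,0,0,1.5]],
])

```text
time: 7.95
tool_pos: [503.6, 46.3, 206.8]
tcp_rot: [180.0, 0.0, -24.8]
ft_force: [0.5, 0.4, -0.3]
finger_gap: 34.1
grip_force: 0.0
```

```bash
python3 - <<'E'
from h import *
s,w=wsnap();print(s["tool_pos"],s["tcp_rot"],s["ft_force"],s["grip_force"],w["mtx"][0][2])
cv2.imwrite("pics/w7.png",w["pixels"][:,:,::-1]);print(legcols(w["pixels"]))
E
```

```text
[503.60976161  46.32300463 206.8163661 ] [ 1.79998119e+02  3.74795524e-03 -2.48360400e+01] [ 0.46387023  0.41619894 -0.26600529] 0.0 252.42754037333683
[(190, 240, 272), (200, 238, 274), (240, 216, 289), (280, 207, 309), (325, 201, 309), (335, 201, 309)]
```

>>> play_rows([
  [[0,-0.24,0,0,0,1.5],[0,-0.24,0,0,0,1.5],[0,-0.24,0,0,0,1.5],[0,-0.24,0,0,0,1.5],[0,-0.24,0,0,0,1.5]],
])

```text
time: 8.5
tool_pos: [504.3, 47.2, 206.8]
tcp_rot: [179.9, -0.0, -26.4]
ft_force: [-2.3, -6.2, 1.6]
finger_gap: 34.2
grip_force: 3.3
```

```bash
python3 - <<'E'
from h import *
s,w=wsnap();print(s["tool_pos"],s["tcp_rot"],s["ft_force"],s["grip_force"],w["mtx"][0][2])
cv2.imwrite("pics/w8.png",w["pixels"][:,:,::-1]);print(legcols(w["pixels"]))
i=w["pixels"][200:240,195:320,::-1];
a=[cv2.resize(cv2.imread(f"pics/w{n}.png")[170:250,190:320],(390,240)) for n in (5,8)]
cv2.imwrite("pics/c1.png",np.clip(np.hstack(a)*1.8,0,255).astype(np.uint8))
E
```

```text
[504.31490564  47.22636512 206.81232204] [ 1.79865909e+02 -1.11417731e-02 -2.63851798e+01] [-2.3268583  -6.18310856  1.56061442] 3.329058514209464 252.42754037333683
[(190, 241, 273), (200, 239, 275), (240, 216, 289), (280, 207, 309), (325, 201, 309), (335, 201, 309)]
```

View pics/c1.png

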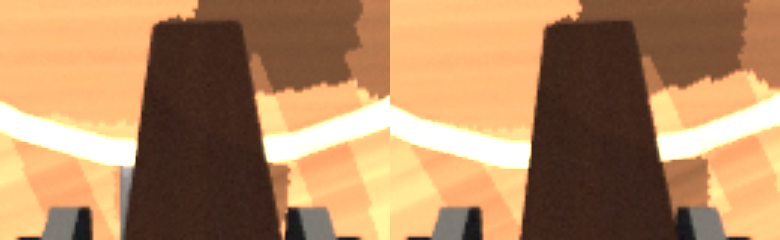

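The leg now hides the block's left face, and the push force has risen to 6.6 N, so the notch is acting. I'll back off to centre the fingers on the leg and see where it settles.

>>> play_rows([
  [[0,0.2,0,0,0,-1.5],[0,0.4,0,0,0,-2.5],[0,0.55,0,0,0,-3],[0,0.55,0,0,0,-3],[0,0.55,0,0,0,-3]],
])

```text
time: 9.05
tool_pos: [502.2, 43.7, 206.9]
tcp_rot: [-180.0, -0.0, -23.4]
ft_force: [0.1, -0.1, -0.3]
finger_gap: 34.1
grip_force: 0.0
```

```bash
python3 - <<'E'
from h import *
s,w=wsnap();print(s["tool_pos"],s["tcp_rot"],s["ft_force"],s["grip_force"])
cv2.imwrite("pics/w9.png",w["pixels"][:,:,::-1]);print(legcols(w["pixels"]))
from bench import optics
d=optics.snapshot("scene");cv2.imwrite("pics/s9.png",d["pixels"][:,:,::-1])
c=d["pixels"][120:280,180:330,::-1];cv2.imwrite("pics/c2.png",np.clip(cv2.resize(c,(560,597),interpolation=cv2.INTER_CUBIC)*1.4,0,255).astype(np.uint8))
E
```

```text
[502.23933876  43.65221158 206.86080396] [-1.79989296e+02 -4.20492131e-03 -2.33681436e+01] [ 0.12361509 -0.10975503 -0.26628295] 0.0
[(190, 236, 269), (200, 234, 270), (240, 216, 289), (280, 207, 309), (325, 201, 309), (335, 201, 309)]
```

>>> play_rows([
  [[0,0.3,0,0,0,0],[0,0.55,0,0,0,0],[0,0.55,0,0,0,0],[0,0.55,0,0,0,0],[0,0.55,0,0,0,0]],
])

```text
time: 9.65
tool_pos: [500.6, 40.0, 206.8]
tcp_rot: [-179.8, -0.0, -23.3]
ft_force: [4.9, 8.0, -2.7]
finger_gap: 34.1
grip_force: 4.5
```

>>> play_rows([
  [[0,-0.55,0,0,0,0],[0,-0.55,0,0,0,0],[0,-0.55,0,0,0,0],[0,-0.55,0,0,0,0]],
])

```text
time: 10.05
tool_pos: [502.1, 43.4, 206.8]
tcp_rot: [180.0, 0.0, -23.4]
ft_force: [-0.7, -0.0, 0.8]
finger_gap: 34.2
grip_force: 0.0
```

```bash
python3 - <<'E'
from h import *
s,w=wsnap();print(s["tool_pos"],s["tcp_rot"],s["ft_force"],s["grip_force"])
cv2.imwrite("pics/w10.png",w["pixels"][:,:,::-1]);print(legcols(w["pixels"]))
E
```

```text
[502.1325621   43.37895315 206.81812027] [ 1.79982916e+02  4.73903942e-03 -2.33626266e+01] [-0.68374537 -0.02019166  0.75626515] 0.0
[(190, 236, 268), (200, 234, 269), (240, 216, 289), (280, 207, 309), (325, 201, 309), (335, 201, 309)]
```

The fingers push against about 7 N one way and 9 N the other, and the leg springs back to the same place each time. So the table is in the notch, with the leg at 157.1° and the roller measured at 157°. Now I'll grip the leg.

>>> play_rows([
  [[0,0,0,0,0,-0.4],[0,0,0,0,0,-0.4],[0,0,0,0,0,-0.4],[0,0,0,0,0,-0.4],[0,0,0,0,0,-0.4]],
], jaw=0, squeeze=70)

```text
time: 10.6
tool_pos: [502.3, 43.7, 207.1]
tcp_rot: [-180.0, -0.0, -23.0]
ft_force: [0.7, 3.2, 2.5]
finger_gap: 25.5
grip_force: 69.6
```

>>> play_rows([
  [[0,0,0,0,0,0],[0,0,0,0,0,0],[0,0,0,0,0,0]],
])

```text
time: 10.9
tool_pos: [502.3, 43.7, 207.1]
tcp_rot: [-180.0, -0.0, -23.0]
ft_force: [0.5, 3.1, 4.2]
finger_gap: 25.6
grip_force: 69.8
```

>>> play_rows([
  [[0,0,-0.1,0,0,0],[0,0,-0.2,0,0,0],[0,0,-0.3,0,0,0],[0,0,-0.3,0,0,0],[0,0,-0.3,0,0,0]],
])

```text
time: 11.4
tool_pos: [502.2, 43.7, 208.7]
tcp_rot: [-180.0, 0.0, -23.0]
ft_force: [4.7, 3.9, -6.9]
finger_gap: 25.5
grip_force: 68.9
```

>>> play_rows([
  [[0,0,-0.15,0,0,0],[0,0,-0.3,0,0,0],[0,0,-0.45,0,0,0],[0,0,-0.6,0,0,0],[0,0,-0.65,0,0,0]],
])

```text
time: 11.9
tool_pos: [502.1, 43.7, 214.3]
tcp_rot: [180.0, 0.1, -23.0]
ft_force: [8.8, 3.8, -12.5]
finger_gap: 25.5
grip_force: 69.3
```

>>> play_rows([
  [[0.1,0,-0.12,0,0,0],[0.15,0,-0.22,0,0,0],[0.15,0,-0.22,0,0,0]],
])

```text
time: 12.2
tool_pos: [502.2, 43.6, 215.4]
tcp_rot: [180.0, 0.3, -22.9]
ft_force: [2.8, 5.9, -14.1]
finger_gap: 25.1
grip_force: 69.4
```

>>> play_rows([
  [[0,0,-0.06,0,0,0],[0,0,-0.06,0,0,0],[0,0,-0.06,0,0,0],[0,0,-0.06,0,0,0],[0,0,-0.06,0,0,0]],
])

```text
time: 12.7
tool_pos: [502.2, 43.7, 215.8]
tcp_rot: [180.0, 0.3, -22.9]
ft_force: [4.4, 6.6, -13.9]
finger_gap: 25.4
grip_force: 69.4
```

>>> play_rows([
  [[0,0,0,0,0,0],[0,0,0,0,0,0],[0,0,0,0,0,0],[0,0,0,0,0,0],[0,0,0,0,0,0]],
])

```text
time: 13.2
tool_pos: [502.2, 43.6, 215.9]
tcp_rot: [180.0, 0.3, -22.9]
ft_force: [4.1, 6.9, -14.0]
finger_gap: 25.4
grip_force: 69.4
```

>>> play_rows([
  [[0,0,0.2,0,0,0],[-0.05,0,0.4,0,0,0],[-0.1,0,0.6,0,0,0],[-0.15,0,0.8,0,0,0],[-0.15,0,1.0,0,0,0]],
])

```text
time: 13.7
tool_pos: [502.2, 43.7, 207.8]
tcp_rot: [-180.0, 0.0, -23.0]
ft_force: [4.7, 2.9, -4.6]
finger_gap: 25.3
grip_force: 70.8
```

>>> play_rows([
  [[0,0,0.1,0,0,0],[0,0,0.15,0,0,0],[0,0,0.15,0,0,0],[0,0,0.15,0,0,0]],
])

```text
time: 14.1
tool_pos: [502.3, 43.7, 207.1]
tcp_rot: [-180.0, 0.0, -23.0]
ft_force: [2.7, 4.2, -2.8]
finger_gap: 25.4
grip_force: 71.3
```

The pull held at about 14–14.6 N with the leg 8.8 mm up for just over 1 s, and the leg is back at its starting height. I'll release it and withdraw upwards.

>>> play_rows([
  [[0,0,0,0,0,0],[0,0,0,0,0,0],[0,0,0,0,0,0],[0,0,0,0,0,0],[0,0,0,0,0,0]],
], jaw=1)

```text
time: 14.6
tool_pos: [502.2, 43.5, 207.7]
tcp_rot: [180.0, -0.0, -23.0]
ft_force: [-0.1, 0.6, -0.6]
finger_gap: 85.7
grip_force: 0.0
```

>>> play_rows([
  [[0,0,-2,0,0,0],[0,0,-5,0,0,0],[0,0,-9,0,0,0],[0,0,-13,0,0,0],[0,0,-13,0,0,0]],
])

```text
time: 15.1
tool_pos: [504.5, 43.5, 344.8]
tcp_rot: [-179.8, -0.6, -23.0]
ft_force: [0.2, -0.2, -0.3]
finger_gap: 85.5
grip_force: 0.0
```

>>> play_rows([
  [[0,0,0,0,0,0],[0,0,0,0,0,0],[0,0,0,0,0,0]],
])

```text
time: 15.4
tool_pos: [501.5, 43.6, 335.9]
tcp_rot: [179.9, 0.2, -23.0]
ft_force: [0.0, 0.0, -0.0]
finger_gap: 85.5
grip_force: 0.0
```

```bash
python3 - <<'E'
from h import *
from bench import optics
s,w=wsnap();print(s["time"],s["tool_pos"],s["tcp_rot"],s["ft_force"],s["finger_gap"])
d=optics.snapshot("scene")["pixels"]
a=cv2.resize(w["pixels"][60:290,140:370],(400,400)); b=cv2.resize(d[130:270,200:340],(400,400),interpolation=cv2.INTER_CUBIC)
cv2.imwrite("pics/c3.png",np.clip(np.hstack([a,b])[:,:,::-1]*1.5,0,255).astype(np.uint8))
E
```

```text
15.4 [501.54468072  43.58694866 335.87220452] [ 1.79935654e+02  1.53719078e-01 -2.29609835e+01] [ 0.02199369  0.04474422 -0.0191561 ] 85.46642853902924
```

View pics/c3.png

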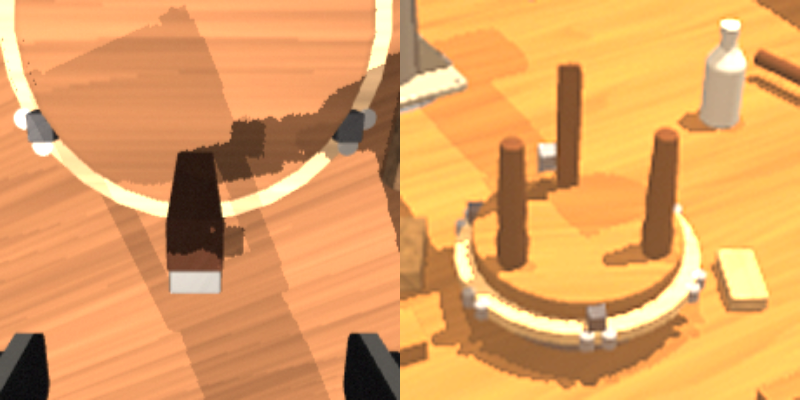

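The wrist view shows the leg (centre column 195) squarely in front of the index block (columns 170–220). It is home and the fingers are clear of it.

```bash
python3 -c "
from bench import job
print(job.hand_in())"
```

```text
the job is handed in; nothing more can be done
None
```

The job is handed in: the table sits in its notch with the square leg at the index block, and the leg took a pull of about 14 N for just over a second (8.8 mm rise) and went back home, with nothing else knowingly touched and the clock at 15.4 s.

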